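Wedge up the sagging equipment tray

ROBOT

A 6-joint arm with a two-finger parallel gripper is mounted at the origin on the work surface. World frame = base frame: x ahead of the robot, y to its left, z up, the work surface at z = 0. Lengths are in mm, angles in rad, forces in N, time in s.
With the tool pointing down it reaches from about 300 to 775 mm from the base axis. Payload 14.6 kg.
Tool frame: the origin (TCP) lies midway between the tips of the shut fingers; the grasp point (between the pads) lies manip.grasp_offset behind it (manip.grasp_offset is the distance from the TCP to the grasp point, in mm); z points along the fingers, y is the direction in which the jaws open and shut (so a half turn about z gives the same grasp; the last joint's range is limited). The gripper opens to 94 mm and grips with 3 to 60 N. Pads are 16 mm wide; open, the fingers measure 119 mm over their backs; the gripper's body (75 mm by 177 mm) begins 78 mm behind the grasp point.
Start: joints at [-1.297, 0.3, 1.521, -0, 1.321, -0.067], TCP at [183.825, -518.36, 205.446] pointing down, gripper open.
Joint ranges: [-3.03, 3.03], [-0.79, 2.21], [0.23, 2.52], [-1.04, 4.18], [0, 3.07], [-2.55, 2.55]. Speed limits (rad/s): [2.22, 2.22, 2.57, 3.14, 3.14, 3.14].

INTERFACE

Orientations are given as [roll, pitch, yaw] about the fixed x, y, z axes, in that order (R = Rz(yaw) Ry(pitch) Rx(roll)).
In Python, from cell import monitor, vision, order, manip gives the robot as it stands.
- The arm moves only by the shell command python3 -m jog 'ROWS' [FORCE]. ROWS is JSON, a list of rows, each a list of 7 numbers: the shift along the tool's x, y, z in cm, then the turn, a rotation vector about the tool's x, y, z in rad, then the opening in per cent of the stroke, from 0 (shut) to 100 (fully open). In form: [[tx, ty, tz, rx, ry, rz, jaw], ...]. A call has 1 to 8 rows; each row shifts and turns the commanded pose from where the row before left it, along the tool's axes as they then stand; what a row does not reach is not made up. A row lasts 1/10 s, in which the tool goes at most 50 mm and 8.59 degrees, less where a joint would pass 70% of its speed; a pose out of reach is approached as far as the arm can. A call is refused whole if a number of a shift passes 5 or a number of a turn 0.15, either way. A call with a gripper value outside its range is refused whole. The fingers move at their own pace and stop on an object; FORCE is the grip in N (left out, the last holds). Time passes only in rows, so rows that do not move let the fingers close. It gives the time, the measured TCP pose, the force and the opening at its end, in the units of the state.
- monitor.read_state(): the state, without advancing time (a new reading comes with each control period).
- vision.camera(name): name is "scene" or "top" or "wrist"; returns a dict with "color" (400x640x3 uint8, blue, green, red), "fx", "fy", "cx", "cy" (pixels), "cam_to_world" (4x4, takes a point from camera to world coordinates); the wrist camera has in their place "tool_from_camera" (4x4, takes a point from camera to tool coordinates, whose origin is the TCP and whose axes are the flange's). Camera axes: x right, y down, z forward; pixel columns grow to the right and rows downward; lengths in mm; the calibration is good to about 2 mm. A picture is of the moment at which its call begins: read the wrist's pose just before it. There is no depth.
- order.sign_off(): hands the job in, once; it reports no verdict.
The state is a dict: "clock": time; "joints": joint angles; "qd": joint speeds; "effort": joint torques, N m; "eef_pos": TCP position; "eef_rot": TCP orientation; "wrist_force": force on the tool from outside, world axes, zero at the start; "moment": the same for the moment, N m; "finger_gap": finger opening in mm.
Only numpy, scipy, OpenCV 4.12 (cv2) and the standard library are available. Lean on these libraries where they do the work, as an engineer would, in place of code of your own. Each camera call takes 0.05 s, during which the arm holds its last target.

TASK

The tray that carries the black battery unit sags. Take the wooden wedge, lay it flat on the bench and push it thin end first, square on, under the middle of the tray's front edge until it jams tight and carries a firm share of the load (7 to 12 N) by itself, without ever forcing it past 16 N, then let go. Do not lean on or lift the rack with the robot, and leave the other things where they are.

Things in the scene. Friction and masses are not known exactly. Their poses are not given: they have to be found in the camera images.
- rack: Equipment rack: a springy steel tray (240 deep, 220 wide) hung from two fixed uprights at its back, with a black battery backup unit on it (front 20 behind the tray's front edge, top about 140 above the bench). Origin: on the bench below the middle of the tray's front edge; +x points level in under the tray, y along the edge, z up. The space below is empty to 180 deep.
- rack_mouth (a point): Point on the bench below the middle of the front edge (the rack's origin and axes). The edge is a smooth rolled bar, 12 diameter, along y from -108 to 108, its axis above x = 0. The unit's weight is unknown, so the tray sags differently each time: the clear gap from bench to edge is anywhere from about 9 to 18 and no pose here shows it. Lifting the edge takes about 5 N per mm.
- wedge: Loose plain hardwood wedge, 80 g, 165 long, 36 wide, flat underside; 4 thick at the tip, rising evenly (0.17 per length) to 32 at the heel; upright heel face and parallel upright sides. Origin: middle of the underside; +x points to the tip, z up. It can be gripped across its 36 width near the heel.
- wedge_tip (a point): middle of the wedge's thin end, on its underside (82.5 ahead of the origin)
- wedge_heel (a point): middle of the wedge's thick end, on its underside (82.5 behind the origin). Wood slides on bench and edge with friction about 0.5 to 0.7: once the wedge bears on the edge, driving it takes a level push of about 1.0 to 1.2 N per N of contact force between wedge and tray. Let go, it stays put by friction and keeps about 0.7 to 0.85 N of contact force per N of that push.
- block: Bystander: flat plain wooden block, 70 x 45 x 20 (not the wedge). Origin under its centre.
- drive: Bystander: bare small hard disk drive, 100 x 70 x 15. Origin under its centre.
- spray: Bystander: upright spray can, diameter 52, 160 tall. Origin under its centre.
- mouse: Bystander: computer mouse, 105 x 60 x 32. Origin under its centre.
- tray_screws: Bystander: open screw tray with dividers, 110 x 150 x 30. Origin under its centre.

How it is judged (in metres and radians):
On the way, in this order (a step that is already met when the one before it is completed fails the run):
1. the wedge lies flat with its tip at least 10 mm in under the middle of the edge, not yet bearing (y of wedge_tip in the frame of rack between -0.05 and 0.05 m and angle between the x axis of wedge and the x axis of rack, either way round below 0.26 rad and angle between wedge's own z axis and vertical below 0.1 rad and height (world z) of wedge below 0.004 m and x of wedge_tip in the frame of rack above 0.01 m and contact force between wedge and rack below 1 N), for 0.1 s.
2. the wedge bears on the edge with more than 7 N (y of wedge_tip in the frame of rack between -0.05 and 0.05 m and angle between the x axis of wedge and the x axis of rack, either way round below 0.26 rad and angle between wedge's own z axis and vertical below 0.1 rad and height (world z) of wedge below 0.004 m and contact force between wedge and rack above 7 N), for 0.2 s.
At the end, for the whole second after the job is handed in: The wedge lies flat on the bench, at rest and released, tip in under the tray and within 50 mm of the middle of its front edge, square on within 15 degrees, jammed so that wedge and tray press on each other with 7 to 12 N (all of step 2 and x of wedge_tip in the frame of rack above 0.025 m and contact force between wedge and rack below 12 N and linear speed of wedge below 0.005 m/s); the robot touches nothing.
It fails at once if the wedge is forced: wedge and rack press on each other with more than 16 N (contact force between wedge and rack above 16 N).
It fails at once if the robot leans on or lifts the rack (over 3 N) (contact force between the arm and rack above 3 N).
It fails at once if the robot's fingers push or lift the rack (over 3 N) (contact force between the fingers and rack above 3 N).
It fails at once if a bystander is shifted by more than 20 mm (distance of any of block, drive, spray, mouse, tray_screws from where it was at the start of the episode above 0.02 m).
It also fails if it takes over 69 s, if anything falls off the work surface, if the arm or the gripper's body presses on something with over 40 N, if the wrist force passes 120 N, or if a joint passes its speed limit or range.

## Working session

There is one attempt and no reset: what is moved stays moved. The work goes in short steps, Python scripts to look and compute and a shell command to move; the robot and the scene stay as the last step left them, time stands still between calls to the robot, and variables do not carry over. Pictures are saved under pics/ and viewed, and the job is handed in when it is done.

```bash
ls; mkdir -p pics; python3 - <<'E'
from cell import monitor, vision, order, manip
import cv2,numpy as np
print(monitor.read_state(), manip.grasp_offset)
for n in("scene","top","wrist"):
    d=vision.camera(n); cv2.imwrite(f"pics/{n}0.png",d["color"])
    print(n,d["fx"],d["fy"],d["cx"],d["cy"]); print(np.round(d.get("cam_to_world",d.get("tool_from_camera")),3).tolist())
E
```

```text
pics
{'clock': 0.0, 'joints': array([-1.29655224e+00,  3.00482144e-01,  1.52156070e+00, -2.85040815e-05,
        1.32069165e+00, -6.65989694e-02]), 'qd': array([-0.00022832,  0.00077241, -0.00051369,  0.00060019, -0.00024072,
        0.00055804]), 'effort': array([ 9.37603181e-04, -5.31809020e+01, -3.52734375e+01,  7.08449632e-02,
        2.43866479e-02, -7.94778293e-05]), 'eef_pos': array([ 183.77700888, -518.11943724,  204.88889342]), 'eef_rot': array([-3.14045151e+00, -4.84409954e-05,  3.40850103e-01]), 'wrist_force': array([-0.22283182,  0.52819429, -0.61999086]), 'moment': array([-0.00544605, -0.0268543 ,  0.01991229]), 'finger_gap': 94.00909750914809} 18.8
scene 379.3131772312175 379.3131772312175 317.5990231530379 199.32134837035375
[[0.316, 0.716, -0.623, 1029.8], [0.949, -0.229, 0.219, -48.242], [0.014, -0.66, -0.751, 618.572], [0.0, 0.0, 0.0, 1.0]]
top 490.1163087661991 490.1163087661991 317.1913827223162 208.80871402658173
[[0.001, -0.981, 0.192, 407.892], [-0.999, 0.006, 0.034, 117.308], [-0.035, -0.192, -0.981, 938.926], [0.0, 0.0, 0.0, 1.0]]
wrist 283.1394933154728 283.1394933154728 321.3255588932333 206.09076808301427
[[0.0, -0.96, -0.28, 81.876], [1.0, 0.0, 0.001, 0.141], [-0.001, -0.28, 0.96, -179.184], [0.0, 0.0, 0.0, 1.0]]
```

View pics/scene0.png

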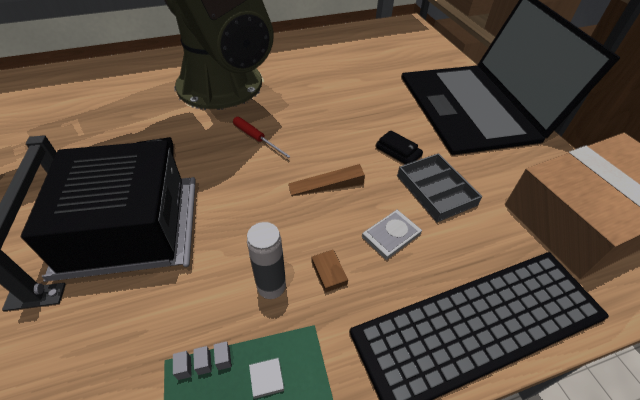

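View pics/top0.png

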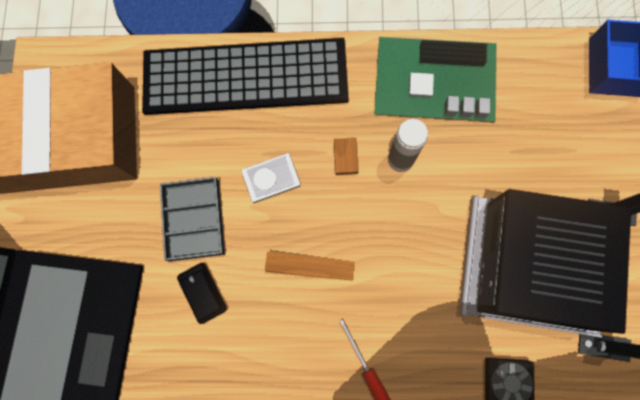

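View pics/wrist0.png

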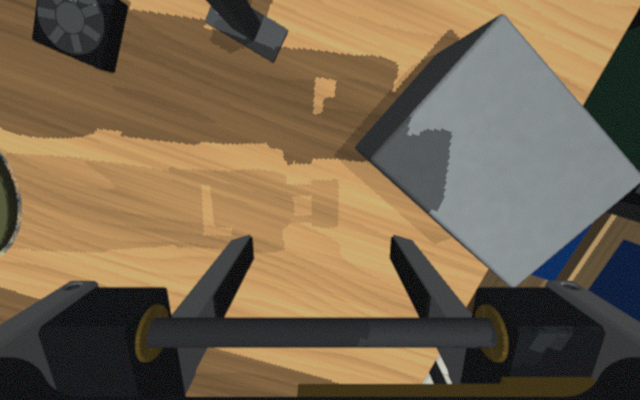

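The scene view shows the wedge at about (290–365, 170–193) with the thick end on the right. In the top view it lies at (265–354, 250–280), heel left and tip towards the rack, whose front edge is at columns 462–485. I'll zoom in on both.

```bash
python3 - <<'E'
import cv2,numpy as np
t=cv2.imread("pics/top0.png"); s=cv2.imread("pics/scene0.png")
a=cv2.resize(t[235:295,250:370],None,fx=6,fy=6,interpolation=cv2.INTER_CUBIC)
b=cv2.resize(t[185:335,450:530],None,fx=4,fy=4,interpolation=cv2.INTER_CUBIC)
c=cv2.resize(s[155:205,275:375],None,fx=7,fy=7,interpolation=cv2.INTER_CUBIC)
d=cv2.resize(s[170:285,30:210],None,fx=4,fy=4,interpolation=cv2.INTER_CUBIC)
for n,i in zip("abcd",(a,b,c,d)): cv2.imwrite(f"pics/z_{n}.png",i)
h=cv2.cvtColor(t,cv2.COLOR_BGR2HSV)
for p in((265,300),(250,300),(270,280),(225,310)): print(p,h[p[0],p[1]])
E
```

```text
(265, 300) [ 14 172 179]
(250, 300) [ 17 130 228]
(270, 280) [ 14 175 165]
(225, 310) [ 17 126 229]
```

View pics/z_a.png

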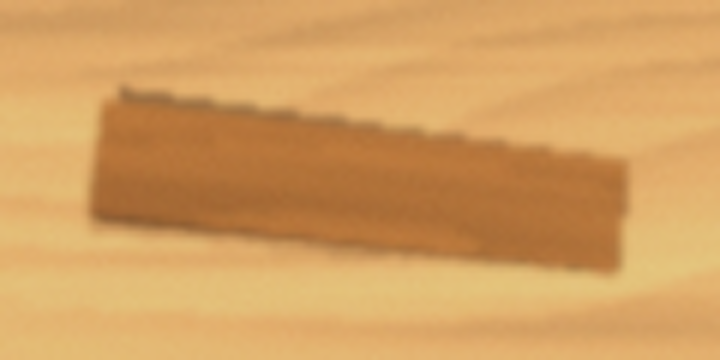

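View pics/z_b.png

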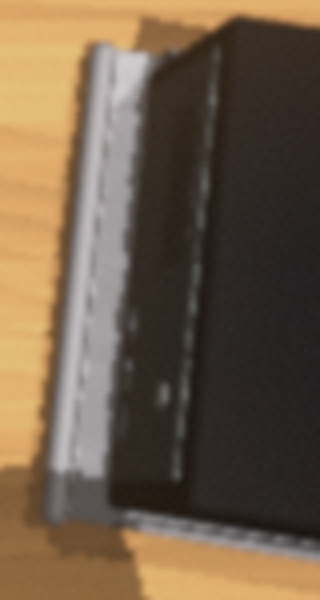

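View pics/z_c.png

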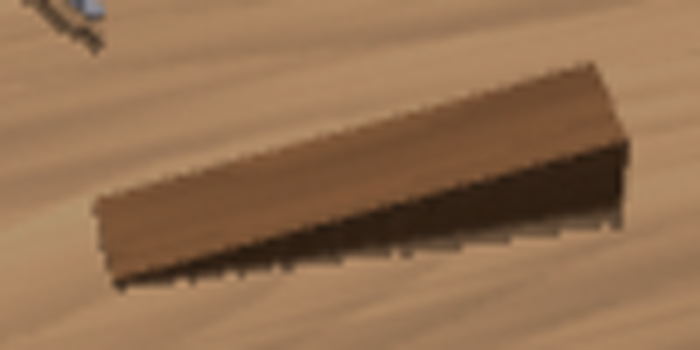

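View pics/z_d.png

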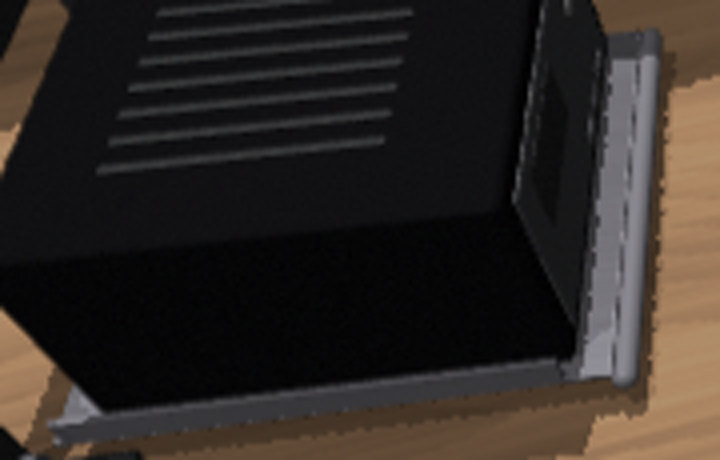

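```bash
cat >h.py <<'E'
import numpy as np
from cell import vision
def ray(d,u,v):
    T=np.array(d["cam_to_world"]);r=T[:3,:3]@[(u-d["cx"])/d["fx"],(v-d["cy"])/d["fy"],1];return T[:3,3],r
def plane(d,u,v,z):
    c,r=ray(d,u,v);return c+r*(z-c[2])/r[2]
def tri(d1,p1,d2,p2):
    c1,r1=ray(d1,*p1);c2,r2=ray(d2,*p2)
    s=np.linalg.lstsq(np.c_[r1,-r2],c2-c1,rcond=None)[0]
    a=c1+s[0]*r1;b=c2+s[1]*r2;return (a+b)/2,np.linalg.norm(a-b)
E
python3 - <<'E'
from h import *
np.set_printoptions(precision=1,suppress=True)
t=vision.camera("top");s=vision.camera("scene")
Z=lambda p,k,o:(p[0]/k+o[0],p[1]/k+o[1])
W={}
for n,p,q,z in(("heel+x",(103,98),(627,140),32),("heel-x",(93,220),(592,64),32),("tip+x",(627,158),(120,286),4),("tip-x",(618,272),(96,202),4)):
    a=Z(p,6,(250,235));b=Z(q,7,(275,155))
    print(n,plane(t,*a,z),plane(s,*b,z),tri(t,a,s,b)); W[n]=(plane(t,*a,z)+plane(s,*b,z))/2
h=(W["heel+x"]+W["heel-x"])/2;tp=(W["tip+x"]+W["tip-x"])/2
print("heel",h,"tip",tp,np.linalg.norm((tp-h)[:2]),np.arctan2(*(tp-h)[1::-1]))
E1=[]
for n,p,q in(("+x",(103,45),(627,382)),("-x",(56,518),(650,35))):
    a=Z(p,4,(450,185));b=Z(q,4,(30,170))
    for z in(20,): print(n,plane(t,*a,z),plane(s,*b,z),tri(t,a,s,b))
    E1.append((plane(t,*a,20)+plane(s,*b,20))/2)
m=(E1[0]+E1[1])/2;d=E1[0]-E1[1];print(m,np.linalg.norm(d),"edge ang",np.arctan2(d[1],d[0]),"inward",np.arctan2(d[1],d[0])-np.pi/2)
E
```

```text
heel+x [505.4 242.2  32. ] [508.1 242.5  32. ] (array([505.8, 243.1,  29.6]), np.float64(1.1865582732687205))
heel-x [467.7 244.6  32. ] [472.9 245.4  32. ] (array([468.5, 246.4,  27.5]), np.float64(2.463137123450233))
tip+x [488.8  79.1   4. ] [494.3  81.    4. ] (array([489.6,  80.5,  -0.9]), np.float64(3.276860250870273))
tip-x [453.   82.4   4. ] [457.4  83.6   4. ] (array([453.5,  83.3,   0.1]), np.float64(2.241091235363602))
heel [488.5 243.7  32. ] tip [473.4  81.5   4. ] 162.8512851918911 -1.6639063416725535
+x [ 610.2 -151.8   20. ] [ 612.9 -150.4   20. ] (array([ 610.8, -151.7,   17.4]), np.float64(1.732760469682232))
-x [ 390.6 -117.3   20. ] [ 393.4 -116.3   20. ] (array([ 390.6, -117.2,   17.7]), np.float64(1.3811057884015028))
[ 501.8 -133.9   20. ] 222.23243272867396 edge ang -0.15499421167978947 inward -1.725790538474686
```

The wedge's heel is at (488, 244), its tip at (473, 82) and its yaw is -1.664. The rack mouth is at (502, -134) with its inward yaw at -1.726. I'll raise the arm and turn it so tool x points from tip to heel (yaw 1.478).

```bash
python3 -m jog '[[0,0,-5,0,0,-0.142,100],[0,0,-5,0,0,-0.142,100],[0,0,0,0,0,-0.142,100],[0,0,0,0,0,-0.142,100],[0,0,0,0,0,-0.142,100],[0,0,0,0,0,-0.142,100],[0,0,0,0,0,-0.142,100],[0,0,0,0,0,-0.142,100]]' 20
cat >>h.py <<'E'
from cell import monitor
from scipy.spatial.transform import Rotation as Ro
def to(x,y,z,yaw=None):
    s=monitor.read_state();p=s["eef_pos"];R=Ro.from_euler("xyz",s["eef_rot"])
    print("t",s["clock"],"pos",p.round(1),"rot",s["eef_rot"].round(4),"F",s["wrist_force"].round(2),"gap",round(s["finger_gap"],1))
    print("tool shift cm",(R.inv().apply(np.array([x,y,z])-p)/10).round(3), "rz",None if yaw is None else -(yaw-s["eef_rot"][2]))
E
python3 -c "
from h import *
u=np.array([np.cos(-1.664),np.sin(-1.664)]);g=np.array([488.5,243.7])+u*22;print(g)
to(*g,300,1.478)"
```

```text
clock: 1.05
eef_pos: [183.8, -518.3, 305.3]
eef_rot: [-3.141, -0.0, 1.483]
wrist_force: [0.6, 0.1, -0.0]
finger_gap: 93.9
[486.45248663 221.79548702]
t 1.05 pos [ 183.8 -518.3  305.3] rot [-3.1415e+00 -3.0000e-04  1.4826e+00] F [ 0.62  0.11 -0.  ] gap 93.9
tool shift cm [76.387 23.631  0.551] rz 0.004630518289878038
```

```bash
R='[4.7,1.45,0,0,0,0,100]'; python3 -m jog '[[4.7,1.45,0,0,0,0,100],[4.7,1.45,0,0,0,0,100],[4.7,1.45,0,0,0,0,100],[4.7,1.45,0,0,0,0,100],[4.7,1.45,0,0,0,0,100],[4.7,1.45,0,0,0,0,100],[4.7,1.45,0,0,0,0,100],[4.7,1.45,0,0,0,0,100]]'
python3 -m jog '[[4.7,1.45,0,0,0,0,100],[4.7,1.45,0,0,0,0,100],[4.7,1.45,0,0,0,0,100],[4.7,1.45,0,0,0,0,100],[4.7,1.45,0,0,0,0,100],[4.7,1.45,0,0,0,0,100],[4.7,1.45,0,0,0,0,100],[1.2,0.4,0,0,0,0,100]]'
python3 -m jog '[[0,0,0,0,0,0,100],[0,0,0,0,0,0,100]]'
python3 - <<'E'
from h import *
import cv2
to(486.5,221.8,300,1.478)
d=vision.camera("wrist");cv2.imwrite("pics/w1.png",d["color"])
E
```

```text
clock: 1.85
eef_pos: [334.7, -153.0, 305.6]
eef_rot: [3.141, 0.0, 1.476]
wrist_force: [1.7, -2.3, 0.3]
finger_gap: 93.7
clock: 2.65
eef_pos: [472.1, 178.2, 304.6]
eef_rot: [-3.14, 0.0, 1.48]
wrist_force: [0.3, -0.7, -0.4]
finger_gap: 93.9
clock: 2.85
eef_pos: [471.4, 173.9, 305.4]
eef_rot: [-3.141, 0.0, 1.477]
wrist_force: [0.5, -0.8, 0.1]
finger_gap: 94.0
t 2.85 pos [471.4 173.9 305.4] rot [-3.1413e+00  4.0000e-04  1.4766e+00] F [ 0.48 -0.77  0.05] gap 94.0
tool shift cm [4.915 1.056 0.534] rz -0.001357208351139283
```

View pics/w1.png

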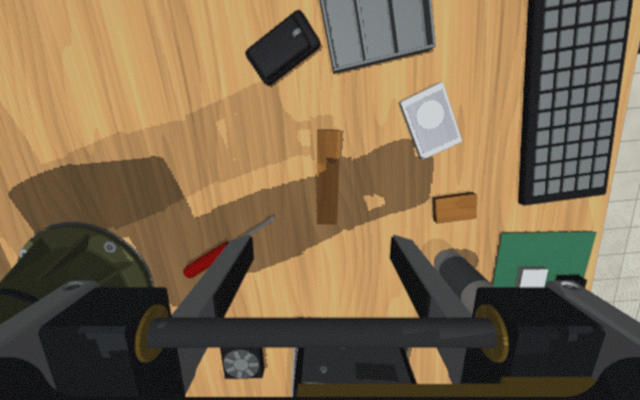

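The wedge shows at (317–342, 130–224), upright in the image and so aligned with the tool, and slightly right of the jaw centre. I'll move over it, lower part way and look again.

```bash
python3 -m jog '[[2.5,0.55,4,0,0,0,100],[2.4,0.55,4.5,0,0,0,100],[0,0,4.5,0,0,0,100],[0,0,4.5,0,0,0,100],[0,0,3,0,0,0,100],[0,0,0,0,0,0,100],[0,0,0,0,0,0,100]]'
python3 - <<'E'
from h import *
import cv2
to(486.5,221.8,6,1.478)
d=vision.camera("wrist");cv2.imwrite("pics/w2.png",d["color"])
E
```

```text
clock: 3.6
eef_pos: [487.6, 221.1, 103.1]
eef_rot: [3.141, -0.0, 1.476]
wrist_force: [0.7, 0.6, 0.7]
finger_gap: 94.1
t 3.6 pos [487.6 221.1 103.1] rot [ 3.1405e+00 -4.0000e-04  1.4755e+00] F [0.72 0.6  0.73] gap 94.1
tool shift cm [ 0.057 -0.126  9.708] rz -0.0024595849815820525
```

View pics/w2.png

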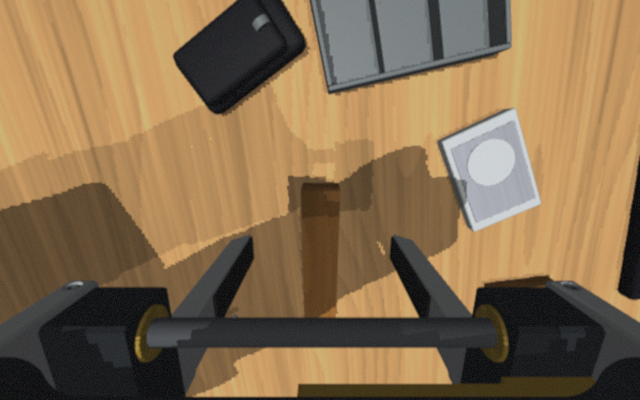

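```bash
cat >>h.py <<'E'
def wrist(d,pos,rot,u,v,z):
    T=np.array(d["tool_from_camera"]);R=Ro.from_euler("xyz",rot).as_matrix()
    c=R@T[:3,3]+pos;r=R@T[:3,:3]@[(u-d["cx"])/d["fx"],(v-d["cy"])/d["fy"],1]
    return c+r*(z-c[2])/r[2]
E
python3 - <<'E'
from h import *
s=monitor.read_state();d=vision.camera("wrist")
for u,v,z in((301.5,183,32),(340,183,32),(303.5,312,6),(336,312,6)): print(wrist(d,s["eef_pos"],s["eef_rot"],u,v,z).round(1))
E
```

```text
[473.5 253.1  32. ]
[508.1 249.8  32. ]
[456.4  98.8   6. ]
[493.4  95.2   6. ]
```

The heel's bottom edge at v=183 projects to y≈244, which agrees with the other cameras. Descending to grasp.

```bash
python3 -m jog '[[0,-0.1,4,0,0,0,100],[0,0,3.2,0,0,0,100],[0,0,1.5,0,0,0,100],[0,0,0.8,0,0,0,100],[0,0,0,0,0,0,100],[0,0,0,0,0,0,100]]' 10
python3 -m jog '[[0,0,0,0,0,0,30],[0,0,0,0,0,0,20],[0,0,0,0,0,0,20],[0,0,0,0,0,0,20],[0,0,0,0,0,0,20],[0,0,0,0,0,0,20],[0,0,0,0,0,0,20]]' 10
python3 -c "
from h import *
to(486.5,221.8,6,1.478)"
```

```text
clock: 4.3
eef_pos: [486.9, 222.2, 8.1]
eef_rot: [3.14, -0.001, 1.477]
wrist_force: [-1.0, 0.0, 0.2]
finger_gap: 93.7
clock: 5.0
eef_pos: [486.0, 221.9, 6.5]
eef_rot: [-3.142, 0.0, 1.477]
wrist_force: [-0.2, -0.2, -0.5]
finger_gap: 41.9
t 5.0 pos [486.  221.9   6.5] rot [-3.1415e+00  1.0000e-04  1.4768e+00] F [-0.25 -0.19 -0.5 ] gap 41.9
tool shift cm [-0.007  0.053  0.055] rz -0.0012048519697096527
```

```bash
python3 -m jog '[[0,0,0,0,0,0,20],[0,0,0,0,0,0,20],[0,0,0,0,0,0,20],[0,0,0,0,0,0,20]]' 10
python3 -c "
from h import *
u=np.array([np.cos(-1.726),np.sin(-1.726)]);m=np.array([501.8,-133.9])
# tcp 22 ahead of heel; tip at rack x = xt -> tcp at xt-143
for xt in(-25,18): print(xt,m+u*(xt-143)); to(*(m+u*(xt-143)),6.5,1.4156)"
```

```text
clock: 5.4
eef_pos: [486.0, 221.9, 6.6]
eef_rot: [-3.142, 0.0, 1.477]
wrist_force: [0.3, -0.1, -1.4]
finger_gap: 36.0
-25 [527.76966303  32.08065129]
t 5.4 pos [486.  221.9   6.6] rot [-3.1415  0.      1.4768] F [ 0.34 -0.11 -1.39] gap 36.0
tool shift cm [-1.8508e+01  5.9430e+00  6.0000e-03] rz 0.061184881193849794
18 [521.12266595 -10.4024916 ]
t 5.4 pos [486.  221.9   6.6] rot [-3.1415  0.      1.4768] F [ 0.34 -0.11 -1.39] gap 36.0
tool shift cm [-2.28e+01  5.68e+00  6.00e-03] rz 0.061184881193849794
```

```bash
python3 - <<'E'
from h import *
t=vision.camera("top");s=vision.camera("scene")
print("spray top",plane(t,411,132,155),plane(s,264,234,160),"base top-cam",plane(t,403,163,0),"scene base",plane(s,271,292,0))
for p in((334,139),(357,138),(358,173),(335,175)): print("block",plane(t,*p,20 if p[1]<150 else 10))
E
```

```text
spray top [691.13280426 -11.97917519 155.        ] [690.63963783 -12.42683296 160.        ] base top-cam [682.92827337 -19.5062694    0.        ] scene base [700.64165763 -17.12515597   0.        ]
block [727.29416979 116.54020806  20.        ]
block [728.8256969   71.44394361  20.        ]
block [660.57225016  70.07425306  10.        ]
block [656.93233059 115.02469661  10.        ]
```

```bash
python3 -m jog '[[0,0,-0.5,0,0,0,20],[0,0,-0.5,0,0,0,20],[-3,1,0,0,0,0,20],[-3.5,1.2,0,0,0,0,20],[-3.5,1.2,0,0,0,0,20],[-3.5,1.2,0,0,0,0,20],[-3,1,0,0,0,0,20],[-2,0.3,0,0,0,0.06,20]]' 15
python3 -m jog '[[0,0,0,0,0,0,20],[0,0,0,0,0,0,20],[0,0,0,0,0,0,20]]'
python3 - <<'E'
from h import *
import cv2
to(527.8,32.1,6.5,1.4156)
for n in("top","scene"): cv2.imwrite(f"pics/{n}3.png",vision.camera(n)["color"])
t=cv2.imread("pics/top3.png");s=cv2.imread("pics/scene3.png")
cv2.imwrite("pics/t3.png",cv2.resize(t[180:340,360:530],None,fx=3.5,fy=3.5,interpolation=cv2.INTER_CUBIC))
cv2.imwrite("pics/s3.png",cv2.resize(s[130:300,150:350],None,fx=3.5,fy=3.5,interpolation=cv2.INTER_CUBIC))
E
```

```text
clock: 6.3
eef_pos: [528.0, 30.2, 17.2]
eef_rot: [3.141, -0.0, 1.415]
wrist_force: [0.5, 0.3, -1.3]
finger_gap: 35.9
clock: 6.6
eef_pos: [527.3, 33.2, 16.7]
eef_rot: [3.142, -0.0, 1.419]
wrist_force: [-1.0, -0.2, -0.6]
finger_gap: 36.5
t 6.6 pos [527.3  33.2  16.7] rot [ 3.1415e+00 -1.0000e-04  1.4187e+00] F [-1.02 -0.19 -0.57] gap 36.5
tool shift cm [-0.097  0.063  1.025] rz 0.0030610614973705097
```

View pics/t3.png

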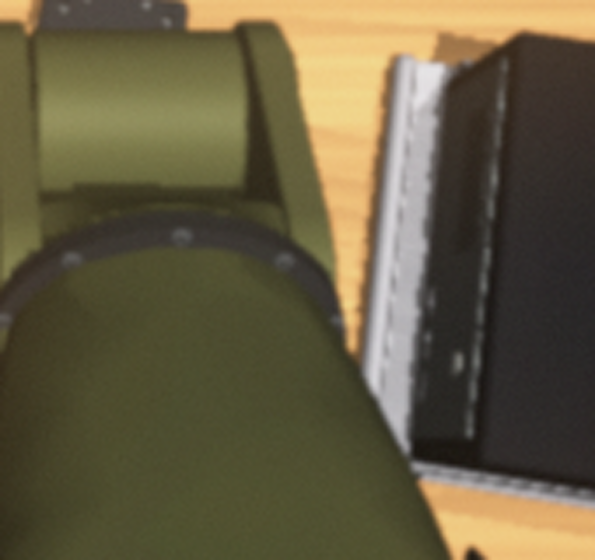

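View pics/s3.png

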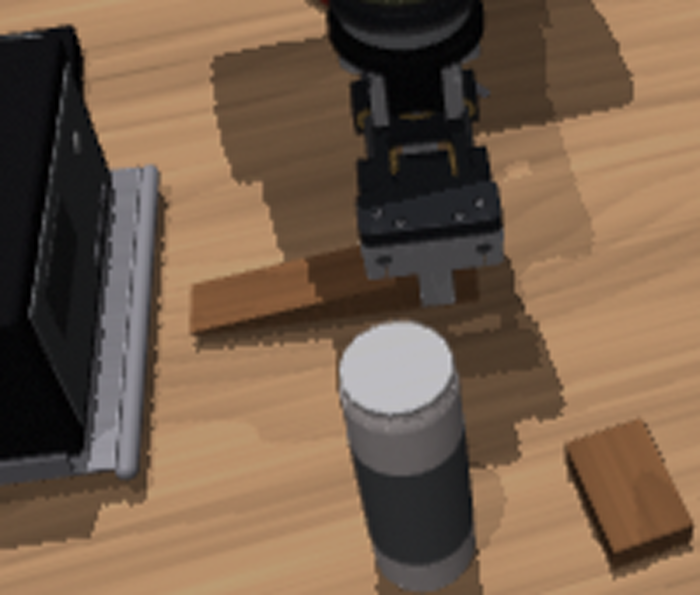

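```bash
python3 - <<'E'
from h import *
s=vision.camera("scene")
a=[plane(s,150+x/3.5,130+y/3.5,14) for x,y in((191,285),(194,333))]
b=[plane(s,150+x/3.5,130+y/3.5,20) for x,y in((150,167),(128,474))]
print(a,b);tip=(a[0]+a[1])/2;m=(b[0]+b[1])/2;d=b[1]-b[0];d/=np.linalg.norm(d);i=np.array([d[1],-d[0],0])
print(m,np.arctan2(i[1],i[0]),"x",(tip-m)@i,"y",(tip-m)@d)
E
```

```text
[array([ 489.53437039, -103.83448568,   14.        ]), array([ 525.69849085, -106.82320465,   14.        ])] [array([ 390.40393182, -115.16812954,   20.        ]), array([ 612.65094403, -150.66513928,   20.        ])]
[ 501.52743792 -132.91663441   20.        ] -1.7291773242411241 x -28.202852383205805 y 1.661645256773486
```

```bash
python3 -m jog '[[0,0,0.5,0,0,0,20],[0,0,0.5,0,0,0,20],[0,0,0,0,0,0,20],[0,0,0,0,0,0,20],[0,0,0,0,0,0,20]]'
python3 -c "
from h import *
to(527.8,32.1,6.5,1.4156)"
python3 -m jog '[[-1.2,0,0,0,0,0,20],[-1.2,0,0,0,0,0,20],[-1.2,0,0,0,0,0,20],[-1,0,0,0,0,0,20],[0,0,0,0,0,0,20],[0,0,0,0,0,0,20],[0,0,0,0,0,0,20]]'
python3 - <<'E'
from h import *
import cv2
to(527.8,32.1,6.5,1.4156)
s=vision.camera("scene")["color"]
cv2.imwrite("pics/s4.png",cv2.resize(s[160:260,170:300],None,fx=6,fy=6,interpolation=cv2.INTER_CUBIC))
E
```

```text
clock: 7.25
eef_pos: [527.3, 32.2, 6.4]
eef_rot: [-3.141, 0.0, 1.417]
wrist_force: [-0.2, 0.1, 0.0]
finger_gap: 36.0
t 7.25 pos [527.3  32.2   6.4] rot [-3.1412e+00  1.0000e-04  1.4168e+00] F [-0.24  0.1   0.03] gap 36.0
tool shift cm [-0.004  0.056 -0.014] rz 0.0012098611535868997
clock: 7.95
eef_pos: [520.4, -13.0, 6.6]
eef_rot: [3.142, -0.0, 1.417]
wrist_force: [0.6, -0.5, -0.5]
finger_gap: 36.2
t 7.95 pos [520.4 -13.    6.6] rot [ 3.1416e+00 -1.0000e-04  1.4169e+00] F [ 0.56 -0.47 -0.48] gap 36.2
tool shift cm [4.574 0.044 0.009] rz 0.0013085073116436696
```

View pics/s4.png

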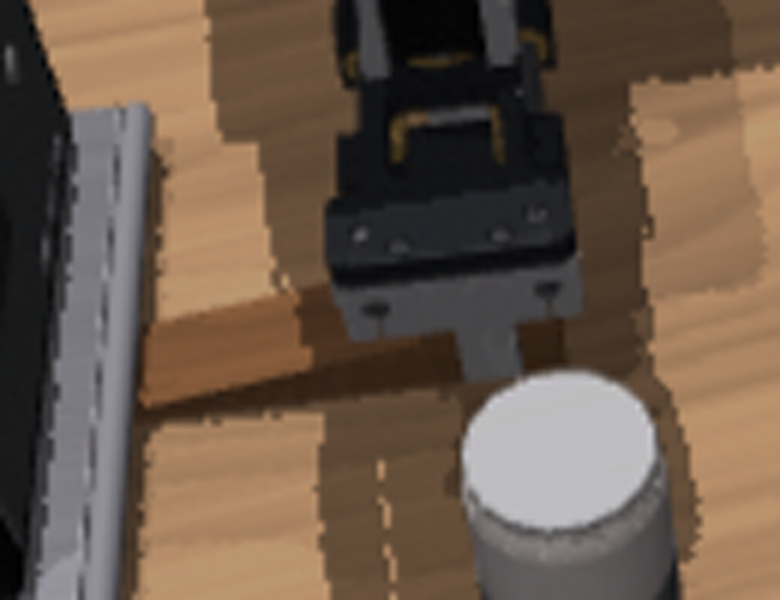

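```bash
python3 -m jog '[[-0.3,0,0,0,0,0,20],[-0.3,0,0,0,0,0,20],[-0.3,0,0,0,0,0,20],[-0.1,0,0,0,0,0,20],[0,0,0,0,0,0,20]]' 10
cat >>h.py <<'E'
def force(n=15):
    L=[]
    for _ in range(n): L.append(monitor.read_state()["wrist_force"])
    f=np.mean(L,0);print("F",f.round(2),"sd",np.std(L,0).round(2),"axial",round(float(f@[0.154,0.988,0]),2))
E
python3 -c "
from h import *
force()"
```

```text
clock: 8.5
eef_pos: [518.8, -23.3, 6.6]
eef_rot: [3.142, -0.0, 1.416]
wrist_force: [0.6, 0.3, -0.3]
finger_gap: 35.8
F [ 0.62  0.28 -0.33] sd [0. 0. 0.] axial 0.37
```

```bash
python3 -m jog '[[-0.25,0,0,0,0,0,20],[-0.25,0,0,0,0,0,20],[0,0,0,0,0,0,20]]'
python3 -m jog '[[-0.25,0,0,0,0,0,20],[-0.25,0,0,0,0,0,20],[0,0,0,0,0,0,20]]'
python3 -m jog '[[-0.25,0,0,0,0,0,20],[-0.25,0,0,0,0,0,20],[0,0,0,0,0,0,20]]'
```

```text
clock: 8.8
eef_pos: [518.0, -28.4, 6.6]
eef_rot: [-3.142, 0.0, 1.417]
wrist_force: [0.9, 0.1, -0.2]
finger_gap: 36.0
clock: 9.1
eef_pos: [517.2, -33.3, 6.6]
eef_rot: [3.142, 0.0, 1.416]
wrist_force: [-0.2, 0.3, -0.9]
finger_gap: 35.9
clock: 9.4
eef_pos: [516.5, -38.2, 6.6]
eef_rot: [-3.142, 0.0, 1.417]
wrist_force: [-0.0, -1.0, 0.1]
finger_gap: 35.8
```

```bash
python3 -m jog '[[-0.25,0,0,0,0,0,20],[-0.15,0,0,0,0,0,20],[0,0,0,0,0,0,20]]'
python3 -m jog '[[-0.25,0,0,0,0,0,20],[-0.15,0,0,0,0,0,20],[0,0,0,0,0,0,20]]'
python3 -m jog '[[0,0,0,0,0,0,20]]'
```

```text
clock: 9.7
eef_pos: [515.8, -42.1, 6.6]
eef_rot: [-3.142, 0.0, 1.417]
wrist_force: [-0.1, 0.0, -1.4]
finger_gap: 35.9
clock: 10.0
eef_pos: [515.2, -46.0, 6.5]
eef_rot: [-3.141, -0.0, 1.417]
wrist_force: [0.3, 0.3, -1.3]
finger_gap: 36.2
clock: 10.1
eef_pos: [515.2, -45.9, 6.5]
eef_rot: [-3.141, 0.0, 1.417]
wrist_force: [0.4, -1.1, -1.2]
finger_gap: 35.8
```

```bash
python3 -m jog '[[-0.15,0,0,0,0,0,20],[-0.15,0,0,0,0,0,20],[0,0,0,0,0,0,20]]'
python3 -m jog '[[-0.15,0,0,0,0,0,20],[-0.15,0,0,0,0,0,20],[0,0,0,0,0,0,20]]'
python3 -m jog '[[0,0,0,0,0,0,20]]'
```

```text
clock: 10.4
eef_pos: [514.7, -48.9, 6.5]
eef_rot: [-3.141, -0.0, 1.417]
wrist_force: [0.2, -0.7, -2.1]
finger_gap: 35.9
clock: 10.7
eef_pos: [514.3, -51.8, 6.5]
eef_rot: [-3.141, -0.0, 1.417]
wrist_force: [0.1, 2.8, -4.1]
finger_gap: 35.9
clock: 10.8
eef_pos: [514.3, -51.8, 6.5]
eef_rot: [-3.141, 0.0, 1.417]
wrist_force: [0.3, 1.9, -2.8]
finger_gap: 36.0
```

Contact has started with the tip about 57 mm in. I'll let go, back off behind the heel and shut the fingers to push.

```bash
python3 -m jog '[[0,0,0,0,0,0,60],[0,0,0,0,0,0,60],[0,0,0,0,0,0,60],[0,0,0,0,0,0,60],[0,0,0,0,0,0,60]]'
python3 -m jog '[[2.5,0,0,0,0,0,60],[2.5,0,0,0,0,0,60],[0.5,0,0,0,0,0,0],[0,0,0,0,0,0,0],[0,0,0,0,0,0,0],[0,0,0,0,0,0,0],[0,0,0,0,0,0,0],[0,0,0,0,0,0,0]]' 20
python3 -m jog '[[0,0,0,0,0,0,0],[0,0,0,0,0,0,0],[0,0,0,0,0,0,0]]'
python3 - <<'E'
from h import *
import cv2
to(514.3,-51.8,6.5,1.4156)
s=vision.camera("scene")["color"]
cv2.imwrite("pics/s5.png",cv2.resize(s[160:260,170:300],None,fx=6,fy=6,interpolation=cv2.INTER_CUBIC))
cv2.imwrite("pics/w5.png",vision.camera("wrist")["color"])
E
```

```text
clock: 11.3
eef_pos: [514.4, -51.8, 6.6]
eef_rot: [3.141, 0.0, 1.417]
wrist_force: [0.8, 0.5, 0.5]
finger_gap: 56.5
clock: 12.1
eef_pos: [522.7, 2.1, 6.6]
eef_rot: [-3.142, 0.0, 1.416]
wrist_force: [0.1, -0.1, 0.1]
finger_gap: 11.8
clock: 12.4
eef_pos: [522.8, 2.6, 6.6]
eef_rot: [-3.142, -0.0, 1.417]
wrist_force: [-0.3, 0.1, 0.8]
finger_gap: 0.5
t 12.4 pos [522.8   2.6   6.6] rot [-3.1416 -0.      1.4168] F [-0.3   0.05  0.79] gap 0.5
tool shift cm [-5.503e+00 -3.000e-03  8.000e-03] rz 0.001218229897916645
```

View pics/s5.png

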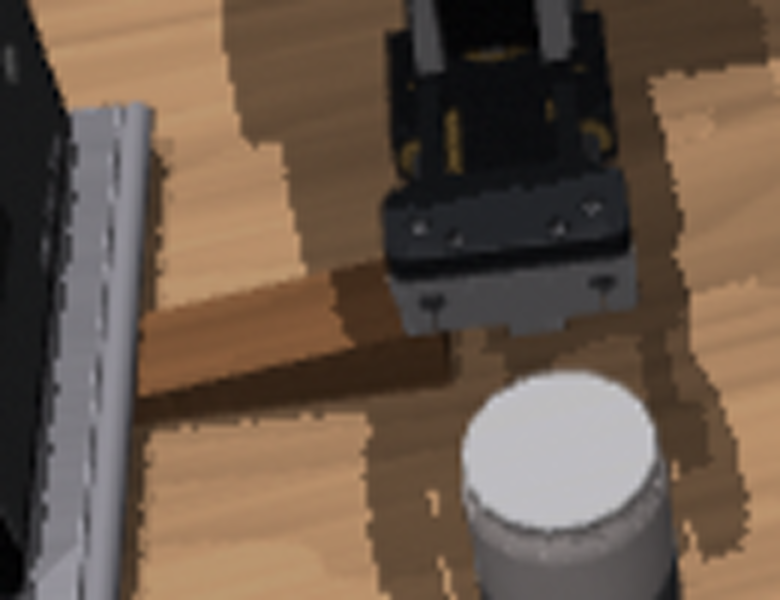

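View pics/w5.png

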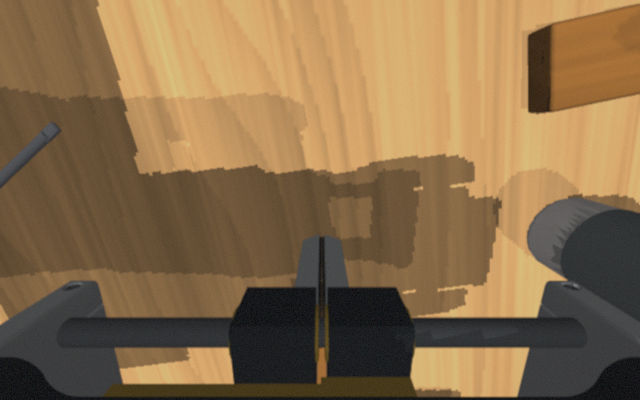

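The wedge sits in the mouth, with the bar crossing it at (140, 320–390), and the shut fingers are centred behind the heel. I'll approach and push in small steps.

```bash
python3 -m jog '[[-1,0,0,0,0,0,0],[-0.8,0,0,0,0,0,0],[-0.1,0,0,0,0,0,0],[0,0,0,0,0,0,0]]'
for i in 1 2; do python3 -m jog '[[-0.1,0,0,0,0,0,0],[-0.1,0,0,0,0,0,0],[0,0,0,0,0,0,0]]' | grep -E "pos|force"; done
```

```text
clock: 12.9
eef_pos: [519.8, -16.7, 6.6]
eef_rot: [3.142, -0.0, 1.416]
wrist_force: [0.3, 0.8, -0.4]
finger_gap: 0.7
eef_pos: [519.5, -18.2, 6.6]
wrist_force: [-0.1, -0.0, -0.6]
eef_pos: [519.3, -19.9, 6.6]
wrist_force: [1.1, 4.8, -0.3]
```

```bash
python3 -m jog '[[0,0,0,0,0,0,0]]' | grep -E "pos|force";python3 -m jog '[[-0.1,0,0,0,0,0,0],[-0.1,0,0,0,0,0,0],[0,0,0,0,0,0,0]]' | grep -E "pos|force"
for i in 1 2; do python3 -m jog '[[0,0,0,0,0,0,0]]' | grep -E "pos|force";done
python3 -m jog '[[-0.1,0,0,0,0,0,0],[-0.1,0,0,0,0,0,0],[0,0,0,0,0,0,0]]' | grep -E "pos|force"
for i in 1 2; do python3 -m jog '[[0,0,0,0,0,0,0]]' | grep -E "pos|force";done
```

```text
eef_pos: [519.3, -19.9, 6.6]
wrist_force: [0.8, 4.9, 0.0]
eef_pos: [519.0, -21.9, 6.6]
wrist_force: [0.8, 4.7, -0.6]
eef_pos: [519.0, -21.9, 6.6]
wrist_force: [0.6, 5.5, 0.9]
eef_pos: [519.0, -21.9, 6.6]
wrist_force: [0.6, 7.0, 0.4]
eef_pos: [518.7, -23.7, 6.6]
wrist_force: [1.1, 6.4, -0.4]
eef_pos: [518.7, -23.7, 6.6]
wrist_force: [1.0, 6.7, 0.5]
eef_pos: [518.7, -23.7, 6.6]
wrist_force: [1.2, 6.6, -0.6]
```

```bash
python3 -m jog '[[-0.1,0,0,0,0,0,0],[-0.1,0,0,0,0,0,0],[-0.1,0,0,0,0,0,0],[0,0,0,0,0,0,0]]' | grep -E "pos|force"
for i in 1 2 3; do python3 -m jog '[[0,0,0,0,0,0,0]]' | grep -E "pos|force";done
```

```text
eef_pos: [518.3, -26.4, 6.6]
wrist_force: [1.5, 9.6, -0.3]
eef_pos: [518.2, -26.4, 6.6]
wrist_force: [1.0, 9.5, -0.9]
eef_pos: [518.3, -26.4, 6.6]
wrist_force: [1.3, 10.0, -0.2]
eef_pos: [518.3, -26.4, 6.6]
wrist_force: [1.7, 9.4, 0.5]
```

```bash
python3 -m jog '[[-0.1,0,0,0,0,0,0],[-0.1,0,0,0,0,0,0],[0,0,0,0,0,0,0]]' | grep -E "pos|force"
for i in 1 2 3; do python3 -m jog '[[0,0,0,0,0,0,0]]' | grep -E "pos|force";done
```

```text
eef_pos: [518.0, -28.1, 6.6]
wrist_force: [1.6, 11.3, 0.1]
eef_pos: [518.0, -28.2, 6.6]
wrist_force: [2.8, 11.3, -0.8]
eef_pos: [518.0, -28.2, 6.6]
wrist_force: [1.7, 11.0, 0.3]
eef_pos: [518.0, -28.2, 6.6]
wrist_force: [1.0, 11.4, 0.1]
```

```bash
python3 -m jog '[[-0.05,0,0,0,0,0,0],[-0.05,0,0,0,0,0,0],[0,0,0,0,0,0,0]]' | grep -E "pos|force"
for i in 1 2 3; do python3 -m jog '[[0,0,0,0,0,0,0]]' | grep -E "pos|force";done
```

```text
eef_pos: [517.8, -29.0, 6.6]
wrist_force: [1.2, 12.4, -0.4]
eef_pos: [517.8, -28.9, 6.6]
wrist_force: [2.3, 12.6, 0.6]
eef_pos: [517.8, -28.9, 6.6]
wrist_force: [2.5, 12.8, 0.0]
eef_pos: [517.9, -28.9, 6.6]
wrist_force: [1.2, 12.8, 0.2]
```

The push is 12.8 N, so the wedge should keep about 9–11 N. Backing off and checking.

```bash
python3 -m jog '[[0.3,0,0,0,0,0,0],[2,0,0,0,0,0,0],[4,0,0,0,0,0,0],[4,0,-3,0,0,0,0],[0,0,-4,0,0,0,0],[0,0,0,0,0,0,0],[0,0,0,0,0,0,0],[0,0,0,0,0,0,0]]'
python3 - <<'E'
from h import *
import cv2
st=monitor.read_state()
sc=vision.camera("scene");w=vision.camera("wrist")
s=sc["color"]
cv2.imwrite("pics/s6.png",cv2.resize(s[160:260,170:300],None,fx=6,fy=6,interpolation=cv2.INTER_CUBIC))
cv2.imwrite("pics/w6.png",w["color"]);print(st["eef_pos"],st["wrist_force"])
E
```

```text
clock: 17.3
eef_pos: [532.9, 71.2, 75.5]
eef_rot: [-3.14, 0.001, 1.416]
wrist_force: [0.1, 0.0, -0.2]
finger_gap: 0.6
[532.91640955  71.18007551  75.50827876] [ 0.08293605  0.01565524 -0.19780008]
```

View pics/s6.png

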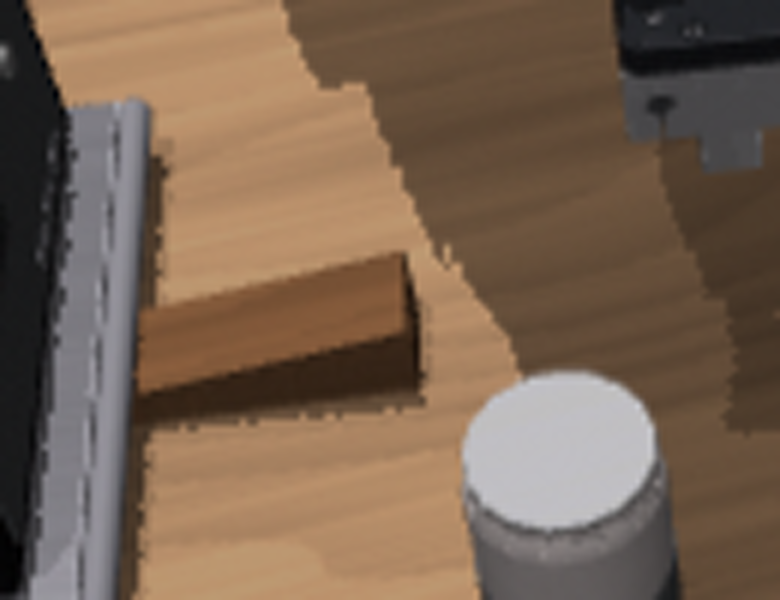

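View pics/w6.png

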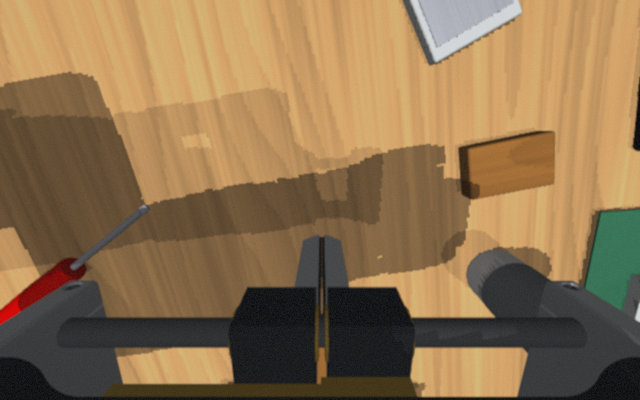

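```bash
python3 - <<'E'
from h import *
s=vision.camera("scene")
a=[plane(s,170+x/6,160+y/6,z) for x,y,z in((404,255,32),(413,330,32),(420,402,0))]
m=np.array([501.5,-132.9]);i=np.array([np.cos(-1.729),np.sin(-1.729)]);d=np.array([-i[1],i[0]])
for p in a: print(p.round(1),"rack x",((p[:2]-m)@i).round(1),"y",((p[:2]-m)@d).round(1))
u=np.array([np.cos(-1.726),np.sin(-1.726)]);print("finger-based heel x",(np.array([517.8,-28.9])-[501.8,-133.9])@u+8)
E
```

```text
[502.2 -36.   32. ] rack x -95.8 y -14.6
[535.5 -39.2  32. ] rack x -97.9 y 18.8
[540.2 -42.3   0. ] rack x -95.6 y 24.0
finger-based heel x -98.21120829617611
```

The picture shows the wedge lying flat with its heel at about x=-97. That puts the tip 68 mm in, about 2 mm off centre and square within 4°. It hasn't slipped back and the robot is clear.

```bash
python3 -c "
from cell import order
print(order.sign_off())"
```

```text
the job is handed in; nothing more can be done
None
```

The wedge is jammed under the middle of the tray's front edge and released, and the job is handed in at about 17.5 s. No verdict was reported.

I gripped the wedge near its heel and slid it flat and square under the edge until it first touched, with the tip about 57 mm in. Then I let go, backed off, shut the fingers and pushed on the heel in small steps up to a level push of about 12.8 N.

- **Load:** from the given ratios, the contact force during the final push should have peaked at about 11–13 N, under the 16 N limit. About 9–11 N should remain after release. This is worked out from the wrist force, because the contact force itself could not be measured.
- **Position:** the last scene picture puts the tip about 68 mm in and roughly 2 mm off centre. The wedge is flat and square within about 4°. It had not slipped back after release: the picture and the fingers' last position agree on the heel to about 1–2 mm.
- **Robot and bystanders:** the arm was clear and the wrist force was close to zero. I noticed no contact with the rack or the bystanders, but I did not re-measure the bystanders' positions at the end.
- **Disagreement:** the top and scene cameras differed by 2–5 mm, within what their calibration allows. I averaged them.

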